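Set the measuring pressure of a bench thickness gauge with its coaxial knobs

TASK

Close the bench thickness gauge on the rubber-faced grip plate that stands on its ledge: turn the outer coarse knob clockwise until you feel the plate come up against the spring anvil, and stop at that first clear resistance rather than driving the coarse knob on into the spring. Then give the small inner fine knob half a turn clockwise to put the measuring pressure on, without squashing the plate, and let go. Leave the small things beside the gauge where they are.

Things in the scene. Friction and masses are not known exactly. Their poses are not given: they have to be found in the camera images.
- gauge: Grey bench gauge, fixed; bed 250 (y) x 90 (x) mm. Origin: middle of its underside on the worktop. On the rail: at the +y end a carriage with both knobs on top and a spindle pointing to -y; toward -y a tailstock with a spring anvil (8 N preload, then 2.5 N per mm), clamped at a spot that differs each time. The plate's gap to it differs too. Carriage and tailstock tops lie 73 mm up.
- coarse_grip (a point): Centre of the outer coarse knob: black, knurled, vertical axis, diameter 48 mm, 16 mm high, underside 94 mm above the worktop, on a turret 35 mm across; free below it down to 76 mm. The knobs ride on the carriage: they shift with it toward the gauge's -y by 8 mm per radian of coarse turn.
- fine_grip (a point): Centre of the inner fine knob: bright, knurled, same vertical axis, diameter 22 mm, 20 mm high (112 to 132 mm above the worktop), standing 2 mm over the coarse knob's top. Turning it does not move the knobs; it runs the spindle out of the carriage.
- coarse (a joint): Turn of the coarse knob, rad, growing clockwise from above; drives carriage and spindle 8 mm per rad. Friction 0.24 N m; stays where left (holds the carriage against 30 N). Free for the first 0.9 to 2.4 rad; when the plate meets the anvil the torque steps up by 0.06 N m, then grows 0.16 per rad. At rest the friction's pull on the grip may point either way; a small turn back and on cancels it.
- fine (a joint): Turn of the fine knob, rad, growing clockwise seen from above; runs the spindle out 0.8 mm per rad (2 N per rad once the anvil is met). Needs about 0.03 N m; stays where left. Turns on for at least one whole turn from its start.
- spindle: Steel spindle, diameter 17 mm, 50 mm above the worktop, along the gauge's y. Origin on its axis, below the knobs; its flat tip lies 60 mm from there toward the gauge's -y. A plate pushed along freely resists with under 0.5 N.
- plate: Rubber-faced grip plate, 24 g, 25 wide x 28 high x 9 mm thick, on edge on the tailstock's ledge, loose, between spindle and anvil. Origin: middle of its face toward the spindle; its thickness runs from there 9 mm toward the anvil.
- face_a: Spare dark serrated grip plate, 25 x 28 x 8 mm, loose on the worktop in front of the gauge (bystander). Origin: middle of its underside.
- hex_key: Black hex key, 73 x 29 x 4 mm, loose on the worktop in front of the gauge (bystander). Origin: middle of its underside.
- weight_100: Brass weight, diameter 27, 40 mm high, loose on the worktop in front of the gauge, on the carriage's side (bystander). Origin: middle of its underside.
- marker: Blue and yellow marker pen, 126 mm long, diameter 16, lying behind the gauge (bystander). Origin: middle of its underside.

How it is judged:
By the outcome, as a careful person would: the job done as asked, in the order asked, and still so for the second after the job is handed in, with the robot touching nothing.
It also fails if it takes over 72 s, if anything falls off the work surface, if the arm or the gripper's body presses on something with over 40 N, if the wrist force passes 120 N, or if a joint passes its speed limit or range.

ROBOT

A 6-joint arm with a two-finger parallel gripper is mounted at the origin on the work surface; the furniture and walls round the work are solid. World frame = base frame: x ahead of the robot, y to its left, z up, the work surface at z = 0. Lengths are in m, angles in rad, forces in N, time in s.
With the tool pointing down it reaches from about 0.15 to 0.775 m from the base axis. Payload 6.1 kg.
Tool frame: the origin (TCP) lies at the very end of the fingers, on their centre line; the grasp point (between the pads) lies 19 mm behind it; z points along the fingers, x is the direction in which the jaws open and shut, and the axes are right-handed (so a half turn about z gives the same grasp; the last joint's range is limited). The gripper opens to 85 mm and grips with 20 to 120 N. Pads are 22 mm wide; open, the fingers measure 114 mm over their backs; the gripper's body (76 mm by 85 mm) begins 54 mm behind the grasp point. The pads swing forward as they close: fully open they stand 13 mm farther back than shut.
Start: joints at [1.275, 0.126, -0.04, 1.405, 0, 1.571], TCP at [0.153, 0.502, 0.231] pointing down, gripper open.
Joint ranges: [-2.72, 2.72], [-0.95, 1.95], [-1.27, 1.35], [-1.78, 2.02], [-1.46, 1.47], [-3.14, 3.14]. Speed limits (rad/s): [2.39, 2.39, 3.01, 3.14, 3.14, 3.14].

INTERFACE

Orientations are given as a rotation vector (axis times angle).
In Python, from rig import arm gives the robot as it stands.
- The arm moves only by the tool move_arm, never from a script. Its argument "moves" is a list of rows, each a list of 7 numbers: the shift along the tool's x, y, z in m, then the turn, a rotation vector about the tool's x, y, z in degrees, then the finger opening in m, from 0 to 0.0854. In form: [[dx, dy, dz, rx, ry, rz, jaw], ...]. A call has 1 to 20 rows; each row is the pose to reach, as a shift and turn from the pose commanded when the call began, along the tool's axes at that moment; what a row does not reach only later rows make up. A row lasts 1/8 s, in which the tool goes at most 62.5 mm and 10.7 degrees, less where a joint would pass 70% of its speed; a pose out of reach is approached as far as the arm can. A call with a gripper value outside its range is refused whole. The fingers move at their own pace and stop on an object; the grip force is fixed at half the most. Time passes only in rows, so rows that repeat a pose let the fingers close. It gives the time, the measured TCP pose, the force and the opening at its end, in the units of the state.
- arm.get_state(): the state, without advancing time (a new reading comes with each control period).
- arm.get_image(name): name is "scene" or "top" or "wrist"; returns the picture (400x640x3 uint8, red, green, blue); there is no depth.
- arm.camera_model(name): a dict with "camera_matrix" (3x3 intrinsics, pixels), "cam_to_world" (4x4, takes a point from camera to world coordinates). Camera axes: x right, y down, z forward; pixel columns grow to the right and rows downward; lengths in m; the calibration is good to about 2 mm. The wrist camera is an equidistant fisheye: a pixel r from the principal point sees the ray r / f radians off the axis. A picture is of the moment at which its call begins: read the wrist's pose just before it. camera_model takes no time and is no camera call; for the wrist camera it gives the pose at the moment of the call.
- arm.hand_in(): hands the job in, once; it reports no verdict.
The state is a dict: "t": time; "qpos": joint angles; "joint_vel": joint speeds; "tau": joint torques, N m; "ee_pos": TCP position; "orientation": TCP orientation; "force": force on the tool from outside, world axes, zero at the start; "torque": the same for the moment, N m; "finger_gap": opening from 0.0 (shut) to 1.0 (fully open).
Only numpy, scipy, OpenCV 4.12 (cv2) and the standard library are available. Lean on these libraries where they do the work, as an engineer would, in place of code of your own. Each camera call takes 0.05 s, during which the arm holds its last target.

## Working session

There is one attempt and no reset: what is moved stays moved. The work goes in short steps, Python scripts to look and compute and a tool call to move; the robot and the scene stay as the last step left them, time stands still between calls to the robot, and variables do not carry over. Pictures are saved under pics/ and viewed, and the job is handed in when it is done.

Besides the shell and the picture viewer there is one more tool, called as name(argument=value, ...), one argument or row to a line, values as JSON. move_arm: Moves the arm, as the interface text tells. Its arguments: {"type":"object","properties":{"moves":{"type":"array","items":{"type":"array","items":{"type":"number"}}}},"required":["moves"]}

```bash
mkdir -p pics; ls; python3 - <<'E'
from rig import arm
import cv2
s=arm.get_state()
print(s)
for n in("scene","top","wrist"):
    cv2.imwrite(f"pics/{n}0.png",arm.get_image(n)[:,:,::-1])
    m=arm.camera_model(n);print(n,m)
E
```

```text
pics
{'t': 0.0, 'qpos': array([ 1.27501594e+00,  1.26381335e-01, -4.06458794e-02,  1.40543941e+00,
        5.94819942e-06,  1.57081755e+00]), 'joint_vel': array([-7.07986006e-05, -3.50807791e-04,  8.28112822e-04, -4.13962128e-04,
        9.87400664e-04,  1.00422671e-03]), 'tau': array([ 8.08054074e-05, -4.35915971e+01,  3.52923596e+01,  1.74626702e-02,
       -1.05435549e-04,  3.09969799e-06]), 'ee_pos': array([0.15289981, 0.5017794 , 0.23051047]), 'orientation': array([ 2.52374993e+00,  1.86924335e+00, -2.11322837e-03]), 'force': array([0.43413525, 0.14412421, 0.43992313]), 'torque': array([ 0.00846173,  0.00251809, -0.01348514]), 'finger_gap': 0.9972857646228606}
scene {'camera_matrix': array([[509.58467048,   0.        , 329.13341852],
       [  0.        , 509.58467048, 194.24367621],
       [  0.        ,   0.        ,   1.        ]]), 'cam_to_world': array([[-0.72182298, -0.39590489,  0.56765385, -0.00754315],
       [-0.69175164,  0.43790182, -0.57421395,  0.25412987],
       [-0.02124255, -0.80715631, -0.58995546,  0.57772532],
       [ 0.        ,  0.        ,  0.        ,  
[... 194 characters left out ...]
am_to_world': array([[ 0.02261797, -0.97508872,  0.22065906,  0.29728964],
       [-0.99973182, -0.02096251,  0.0098414 , -0.21888991],
       [-0.00497067, -0.22082248, -0.97530135,  0.92680524],
       [ 0.        ,  0.        ,  0.        ,  1.        ]])}
wrist {'camera_matrix': array([[309.70691629,   0.        , 318.17568301],
       [  0.        , 309.70691629, 199.56480999],
       [  0.        ,   0.        ,   1.        ]]), 'cam_to_world': array([[ 0.29126552,  0.91444575,  0.28098641,  0.08173145],
       [ 0.95664093, -0.27793037, -0.08713686,  0.52400596],
       [-0.00158727,  0.29418307, -0.95574777,  0.37479502],
       [ 0.        ,  0.        ,  0.        ,  1.        ]])}
```

View pics/scene0.png

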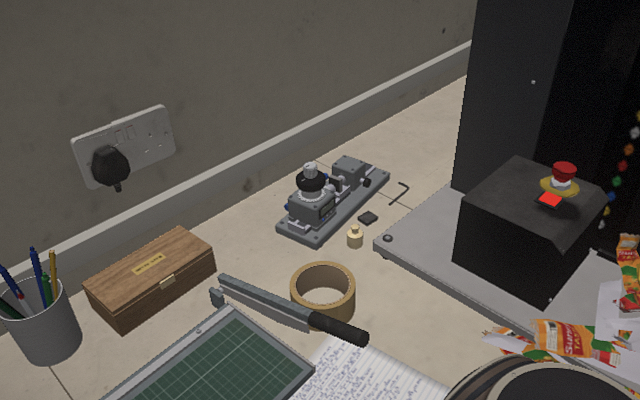

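View pics/top0.png

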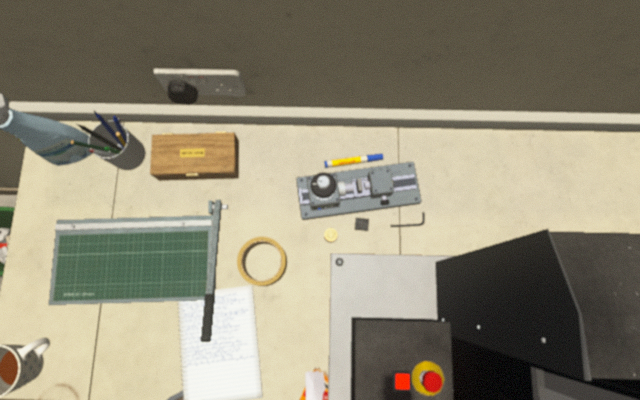

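View pics/wrist0.png

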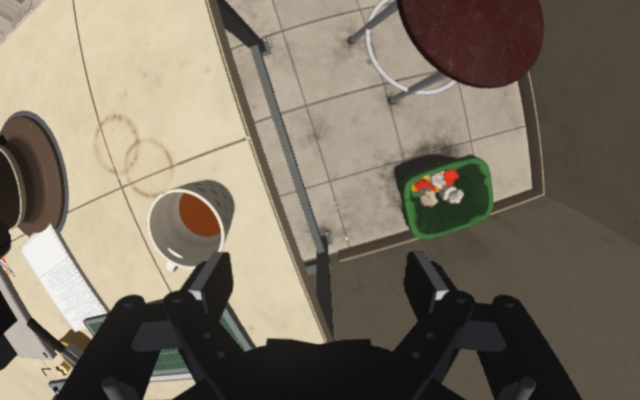

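The gauge's knobs are at about (322,185) in the top view and (311,178) in the scene view. I'll enlarge both.

```bash
python3 - <<'E'
import cv2
a=cv2.imread("pics/top0.png")[145:245,285:435];cv2.imwrite("pics/top0z.png",cv2.resize(a,None,fx=5,fy=5,interpolation=cv2.INTER_CUBIC))
a=cv2.imread("pics/scene0.png")[145:255,265:425];cv2.imwrite("pics/scene0z.png",cv2.resize(a,None,fx=5,fy=5,interpolation=cv2.INTER_CUBIC))
E
```

```text
(no output)
```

View pics/top0z.png

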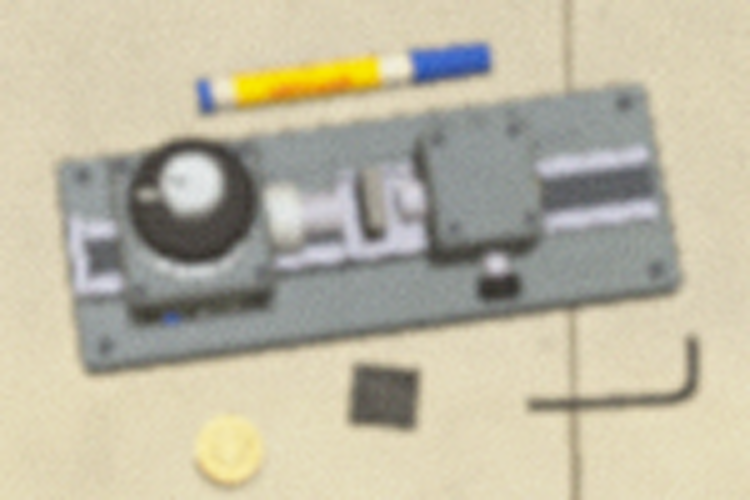

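View pics/scene0z.png

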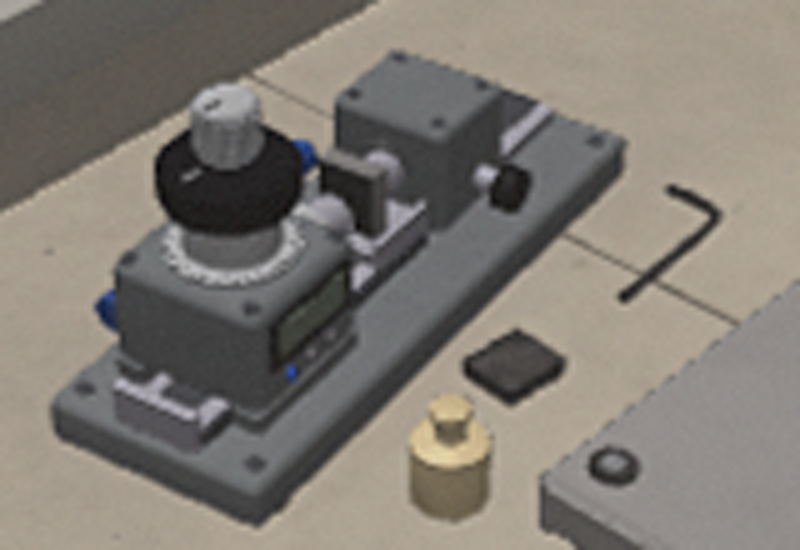

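The top zoom shows the fine knob's top at zoom (193,182) and the bed's long edges from (65,160) to (645,88). In the scene zoom, the fine knob's top is at about (225,97). Next I cast rays for the knob axis and the gauge's yaw.

```bash
cat > h.py <<'E'
import numpy as np,cv2
from rig import arm
from scipy.spatial.transform import Rotation as R
def ray(n,u,v,m=None):
    m=m or arm.camera_model(n);K=m["camera_matrix"];T=m["cam_to_world"]
    a=np.array([(u-K[0,2])/K[0,0],(v-K[1,2])/K[1,1]])
    if n=="wrist":
        r=np.hypot(*a);d=np.r_[a/r*np.sin(r),np.cos(r)] if r>1e-9 else np.array([0,0,1.])
    else:d=np.r_[a,1]
    d=T[:3,:3]@d;return T[:3,3],d/np.linalg.norm(d)
def onz(n,u,v,z,m=None):
    o,d=ray(n,u,v,m);return o+d*(z-o[2])/d[2]
def tri(r1,r2):
    (a,d),(b,e)=r1,r2
    s=np.linalg.lstsq(np.c_[d,-e],b-a,rcond=None)[0]
    p,q=a+s[0]*d,b+s[1]*e;return (p+q)/2,np.linalg.norm(p-q)
def proj(n,P,m=None):
    m=m or arm.camera_model(n);K=m["camera_matrix"];T=m["cam_to_world"]
    c=T[:3,:3].T@(np.asarray(P)-T[:3,3])
    if n=="wrist":
        h=np.hypot(c[0],c[1]);th=np.arctan2(h,c[2]);c=np.array([c[0]/h*th,c[1]/h*th,1]) if h>1e-9 else np.array([0,0,1.])
    else:c=c/c[2]
    return (K@c)[:2]
E
python3 - <<'E'
from h import *
np.set_printoptions(precision=4,suppress=True)
t=lambda u,v:(285+(u+.5)/5-.5,145+(v+.5)/5-.5)
s=lambda u,v:(265+(u+.5)/5-.5,145+(v+.5)/5-.5)
print("fine top",onz("top",*t(193,182),.132),onz("scene",*s(225,97),.132),tri(ray("top",*t(193,182)),ray("scene",*s(225,97))))
# knob coarse
print("coarse",onz("top",*t(191,201),.110))
# bed corners: tl, tr, br, bl
c=[onz("top",*t(*p),.018) for p in((60,162),(645,88),(680,288),(90,370))]
for p in c:print(p)
print([np.linalg.norm(c[i]-c[(i+1)%4]) for i in range(4)],sum(c)/4)
print(np.degrees([np.arctan2(*(c[1]-c[0])[[0,1]]),np.arctan2(*(c[2]-c[3])[[0,1]])]))
print("plate",onz("top",*t(371,203),.064),"spindle",onz("top",*t(325,212),.058), "bodytail corners",[onz("top",*t(*p),.073) for p in((420,127),(530,118),(540,240),(430,252))])
print("weight",onz("top",*t(230,450),.03),"plate spare",onz("top",*t(385,397),.01))
print("wallbase",onz("top",320,126,0.0))
E
```

```text
fine top [ 0.4995 -0.2166  0.132 ] [ 0.5021 -0.2183  0.132 ] (array([ 0.4993, -0.2164,  0.134 ]), np.float64(0.0008806252330624851))
coarse [ 0.4978 -0.216   0.11  ]
[ 0.5359 -0.1607  0.018 ]
[ 0.5732 -0.4051  0.018 ]
[ 0.4878 -0.4175  0.018 ]
[ 0.4484 -0.1759  0.018 ]
[np.float64(0.24727449242451643), np.float64(0.08630877056778415), np.float64(0.2447767366094386), np.float64(0.0888263081992491)] [ 0.5113 -0.2898  0.018 ]
[171.3201 170.7348]
plate [ 0.5098 -0.2867  0.064 ] spindle [ 0.5072 -0.269   0.058 ] bodytail corners [array([ 0.5387, -0.3052,  0.073 ]), array([ 0.5433, -0.3484,  0.073 ]), array([ 0.4941, -0.3517,  0.073 ]), array([ 0.4885, -0.309 ,  0.073 ])]
weight [ 0.4153 -0.2334  0.03  ] plate spare [ 0.4412 -0.297   0.01  ]
wallbase [ 0.6567 -0.2067  0.    ]
```

```bash
python3 - <<'E'
from h import *
np.set_printoptions(precision=4,suppress=True)
print("estop",tri(ray("top",431,381),ray("scene",564,168)))
print(tri(ray("top",352,318),ray("scene",465,192)))
s=arm.get_state();M=R.from_rotvec(s["orientation"]).as_matrix();print(M)
print(M.T@(np.array([.4995,-.2165,.23])-s["ee_pos"]))
m=arm.camera_model("wrist")["cam_to_world"];print(M.T@(m[:3,3]-s["ee_pos"]))
E
```

```text
estop (array([ 0.1719, -0.3894,  0.1854]), np.float64(6.374422072761811e-05))
(array([ 0.2577, -0.2707,  0.1671]), np.float64(0.009338732308678451))
[[ 0.2915  0.9566 -0.0003]
 [ 0.9566 -0.2915 -0.0012]
 [-0.0013  0.     -1.    ]]
[-0.5862  0.5409  0.0015]
[ 0.0002 -0.0746 -0.1441]
```

Clear of the machine block, so I move above the knob with the jaws open and the last joint wound back (-68°).

move_arm(
  moves=[
    [-0.586,0.541,-0.01,0,0,-68,0.085],
    [-0.586,0.541,-0.01,0,0,-68,0.085],
    [-0.586,0.541,-0.01,0,0,-68,0.085],
    [-0.586,0.541,-0.01,0,0,-68,0.085],
    [-0.586,0.541,-0.01,0,0,-68,0.085],
    [-0.586,0.541,-0.01,0,0,-68,0.085],
    [-0.586,0.541,-0.01,0,0,-68,0.085],
    [-0.586,0.541,-0.01,0,0,-68,0.085],
    [-0.586,0.541,-0.01,0,0,-68,0.085],
    [-0.586,0.541,-0.01,0,0,-68,0.085],
    [-0.586,0.541,-0.01,0,0,-68,0.085],
    [-0.586,0.541,-0.01,0,0,-68,0.085],
    [-0.586,0.541,-0.01,0,0,-68,0.085],
    [-0.586,0.541,-0.01,0,0,-68,0.085],
    [-0.586,0.541,-0.01,0,0,-68,0.085],
    [-0.586,0.541,-0.01,0,0,-68,0.085],
    [-0.586,0.541,-0.01,0,0,-68,0.085],
    [-0.586,0.541,-0.01,0,0,-68,0.085],
  ],
)

```text
t: 2.4
ee_pos: [0.4995, -0.215, 0.2418]
orientation: [1.045, 2.962, -0.0]
force: [-0.4, -0.3, -0.0]
finger_gap: 0.997
```

```bash
python3 - <<'E'
from h import *
np.set_printoptions(precision=4,suppress=True)
s=arm.get_state();print(s["t"],s["qpos"],s["ee_pos"],s["force"],s["torque"])
np.save("wm.npy",arm.camera_model("wrist")["cam_to_world"])
a=arm.get_image("wrist");cv2.imwrite("pics/wrist1.png",a[:,:,::-1])
z=a[150:400,200:440,::-1];cv2.imwrite("pics/wrist1z.png",cv2.resize(z,None,fx=2.4,fy=2.4,interpolation=cv2.INTER_CUBIC))
print(proj("wrist",[.4995,-.2165,.132]),proj("wrist",[.4995,-.2165,.110]))
E
```

```text
2.4 [-0.4066  0.1617  0.0251  1.4336  0.     -1.299 ] [ 0.4995 -0.215   0.2418] [-0.4453 -0.281  -0.0486] [-0.0028 -0.0258 -0.0804]
[317.8263 194.5611] [317.8776 187.9156]
```

View pics/wrist1.png

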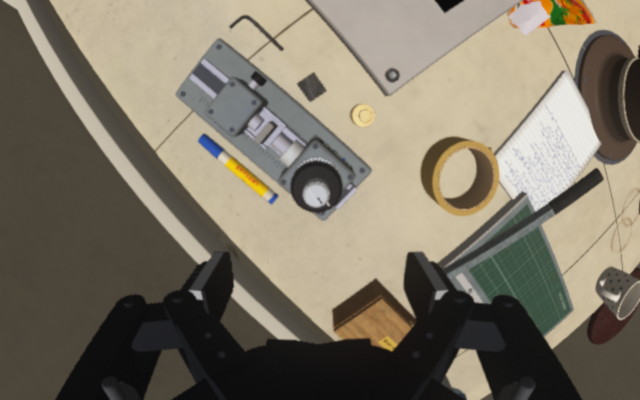

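View pics/wrist1z.png

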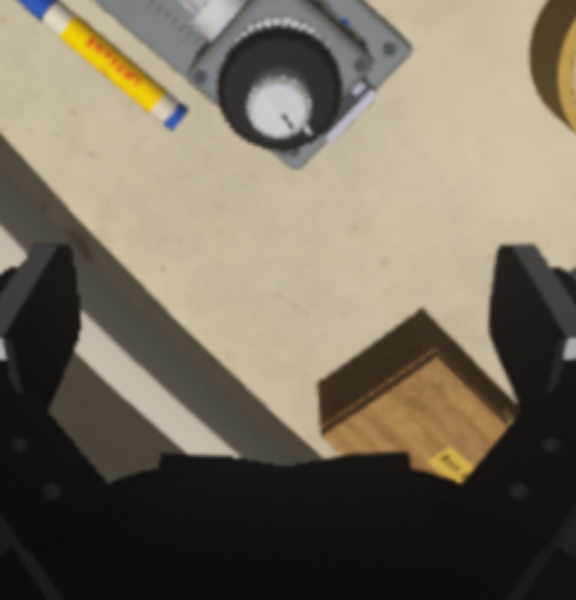

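The fine knob's top is at (317.1,193.8) and the coarse knob's disc centre at about (317,186.7), within about 1 px of the prediction.

```bash
python3 - <<'E'
from h import *
np.set_printoptions(precision=4,suppress=True)
s=arm.get_state();M=R.from_rotvec(s["orientation"]).as_matrix()
a=cv2.imread("pics/wrist1.png");hsv=cv2.cvtColor(a,cv2.COLOR_BGR2HSV)
roi=np.zeros(a.shape[:2],np.uint8);cv2.circle(roi,(317,190),32,255,-1)
dark=cv2.inRange(a,(0,0,0),(70,70,70))&roi
dark=cv2.morphologyEx(dark,cv2.MORPH_OPEN,np.ones((3,3)))
cs,_=cv2.findContours(dark,0,1);c=max(cs,key=cv2.contourArea);print("coarse",cv2.minEnclosingCircle(c))
r2=np.zeros_like(roi);cv2.circle(r2,(317,194),17,255,-1)
br=cv2.inRange(hsv,(0,0,120),(179,60,255))&r2
cs,_=cv2.findContours(br,0,1);c2=max(cs,key=cv2.contourArea);e=cv2.minEnclosingCircle(c2);print("fine",e)
f=onz("wrist",*e[0],.132);g=onz("wrist",*cv2.minEnclosingCircle(c)[0],.110)
print(f,g)
p=np.array([.4995,-.2160,.1]);print("to target",M.T@(p-s["ee_pos"]))
print(M)
E
```

```text
coarse ((316.62408447265625, 186.25547790527344), 26.260211944580078)
fine ((317.0, 196.0), 15.000100135803223)
[ 0.5009 -0.2159  0.132 ] [ 0.4994 -0.2185  0.11  ]
to target [-0.0004 -0.0007  0.1418]
[[-0.7785  0.6276  0.0007]
 [ 0.6276  0.7785 -0.0002]
 [-0.0007  0.0003 -1.    ]]
```

move_arm(
  moves=[
    [-0.001,-0.001,0.05,0,0,0,0.085],
    [-0.001,-0.001,0.09,0,0,0,0.085],
    [-0.001,-0.001,0.12,0,0,0,0.085],
    [-0.001,-0.001,0.14,0,0,0,0.085],
    [-0.001,-0.001,0.161,0,0,0,0.085],
    [-0.001,-0.001,0.161,0,0,0,0.07],
    [-0.001,-0.001,0.161,0,0,0,0.06],
  ],
)

```text
t: 3.32
ee_pos: [0.5002, -0.2174, 0.0813]
orientation: [1.046, 2.961, -0.0]
force: [-0.1, -0.8, 0.2]
finger_gap: 0.701
```

```bash
python3 - <<'E'
from h import *
np.set_printoptions(precision=4,suppress=True)
s=arm.get_state();print(s["t"],s["qpos"],s["ee_pos"],s["force"],s["torque"],s["finger_gap"])
a=arm.get_image("wrist");cv2.imwrite("pics/wrist2.png",a[:,:,::-1])
a=arm.get_image("scene");cv2.imwrite("pics/scene2.png",cv2.resize(a[110:250,240:430,::-1],None,fx=4,fy=4,interpolation=cv2.INTER_CUBIC))
E
```

```text
3.325 [-0.4099  0.205  -0.2774  1.0873 -0.     -1.3014] [ 0.5002 -0.2174  0.0813] [-0.0768 -0.8142  0.2016] [ 0.0483  0.0052 -0.0152] 0.7014554394348904
```

View pics/wrist2.png

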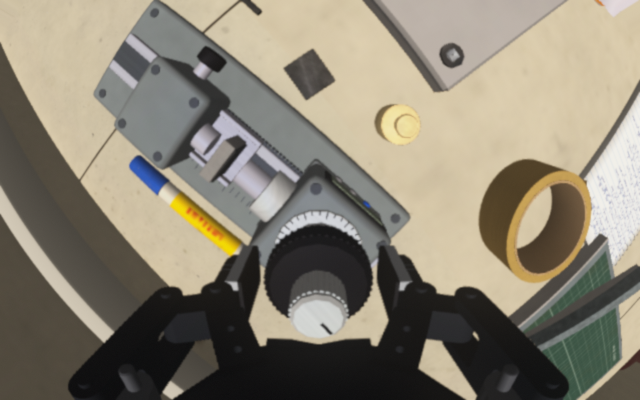

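View pics/scene2.png

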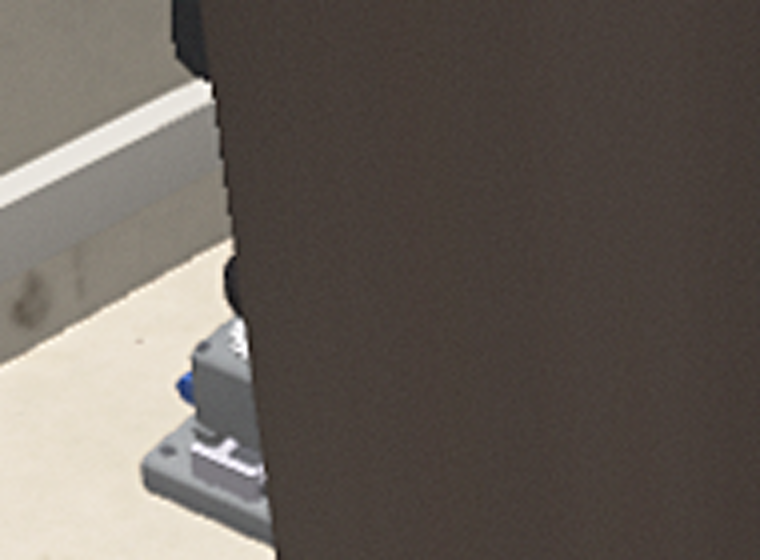

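The knob sits centred between the open fingers: fine top at about (317,320), the plate at (222,158) and the spindle collar at (270,200).

```bash
python3 - <<'E'
from h import *
np.set_printoptions(precision=4,suppress=True)
a=cv2.imread("pics/wrist2.png")
cv2.imwrite("pics/wrist2z.png",cv2.resize(a[100:230,150:320],None,fx=4.5,fy=4.5,interpolation=cv2.INTER_CUBIC))
cv2.imwrite("pics/wrist2k.png",cv2.resize(a[200:360,230:410],None,fx=4,fy=4,interpolation=cv2.INTER_CUBIC))
E
```

```text
(no output)
```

View pics/wrist2z.png

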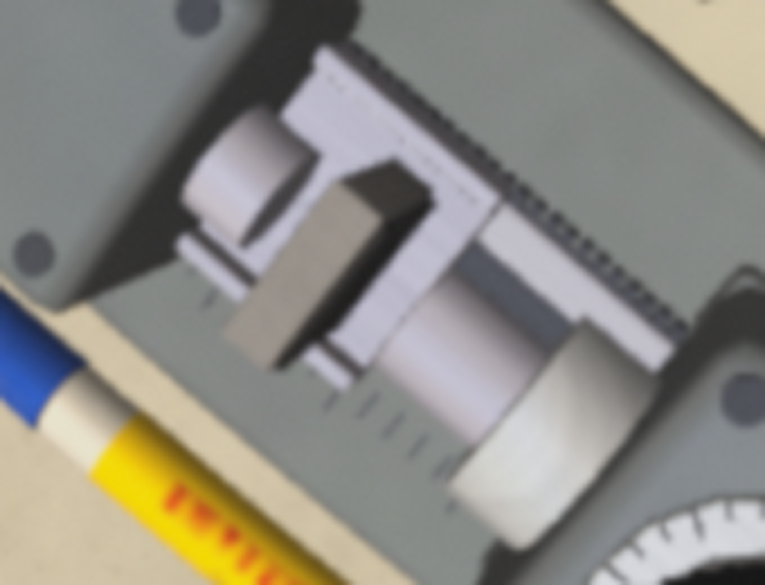

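View pics/wrist2k.png

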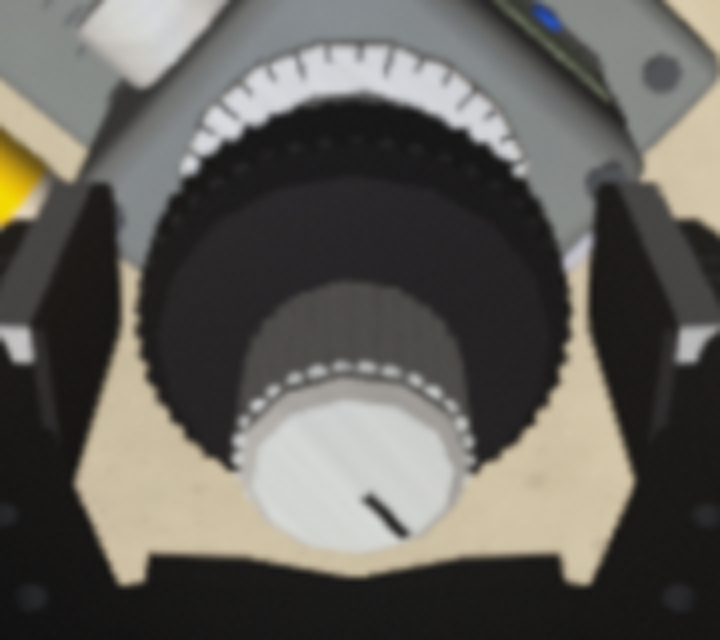

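```bash
python3 - <<'E'
from h import *
np.set_printoptions(precision=4,suppress=True)
s=arm.get_state();M=R.from_rotvec(s["orientation"]).as_matrix()
p=onz("wrist",318,316,.132);print("axis",p,"tool",M.T@(p-s["ee_pos"]))
k=np.array([.4995,-.2165]);
th=np.radians(9);yn=np.array([np.sin(th),-np.cos(th)])
w=lambda u,v:(150+(u+.5)/4.5-.5,100+(v+.5)/4.5-.5)
for n,q,z in(("plate anvil side",(345,180),.064),("",(228,328),.064),("plate spindle side",(383,215),.064),("",(275,368),.064),("anvil rim top",(290,130),.056),("anvil rim mid",(318,155),.05),("anvil rim2",(240,245),.05),("sp tip a",(455,270),.05),("sp tip b",(385,355),.05)):
    P=onz("wrist",*w(*q),z);print(n,P,"along",1e3*(P[:2]-p[:2])@yn)
E
```

```text
axis [ 0.5009 -0.2177  0.132 ] tool [-0.0004  0.0002 -0.0504]
plate anvil side [ 0.5024 -0.2945  0.064 ] along 76.08956899748425
 [ 0.5266 -0.2911  0.064 ] along 76.52895470704965
plate spindle side [ 0.5017 -0.2882  0.064 ] along 69.76337689329362
 [ 0.5253 -0.2833  0.064 ] along 68.64335728779379
anvil rim top [ 0.5062 -0.305   0.056 ] along 87.0744022131026
anvil rim mid [ 0.5073 -0.301   0.05  ] along 83.2919082543283
anvil rim2 [ 0.5237 -0.2995  0.05  ] along 84.3577944087482
sp tip a [ 0.5032 -0.2776  0.05  ] along 59.53875990541674
sp tip b [ 0.5182 -0.2753  0.05  ] along 59.57581514155746
```

Rays agree: the axis is within 0.5 mm of the TCP, and the spindle tip is 59.5 mm along (60 expected). The anvil is about 84 mm along, so I expect contact near 15 mm of travel, about 1.9 rad. I close on the coarse knob.

move_arm(
  moves=[
    [0,0,0,0,0,0,0.05],
    [0,0,0,0,0,0,0.044],
    [0,0,0,0,0,0,0.044],
    [0,0,0,0,0,0,0.044],
    [0,0,0,0,0,0,0.044],
  ],
)

```text
t: 4.05
ee_pos: [0.5002, -0.2176, 0.0815]
orientation: [1.047, 2.96, 0.0]
force: [-1.4, 0.7, 5.0]
finger_gap: 0.54
```

```bash
cat > st.py <<'E'
from h import *
np.set_printoptions(precision=4,suppress=True)
s=arm.get_state();M=R.from_rotvec(s["orientation"]).as_matrix()
print(s["t"],"q6",s["qpos"][5],s["ee_pos"],"psi",np.degrees(np.arctan2(M[1,0],M[0,0])),"F",s["force"],"T",s["torque"],"tau6",s["tau"][5],s["finger_gap"]*85.4)
E
python3 st.py
```

```text
4.05 q6 -1.301416509429885 [ 0.5002 -0.2176  0.0815] psi 141.05149479684172 F [-1.4204  0.7003  4.9968] T [0.2282 0.2959 0.0359] tau6 0.008569247438572347 46.12274501105136
```

move_arm(
  moves=[
    [-0.0005,-0.0005,0,0,0,5,0.044],
    [-0.001,-0.0009,0,0,0,10,0.044],
    [-0.0016,-0.0014,0,0,0,15,0.044],
    [-0.0021,-0.0019,0,0,0,20,0.044],
  ],
)

```text
t: 4.55
ee_pos: [0.5006, -0.2202, 0.0815]
orientation: [1.548, 2.732, 0.001]
force: [-1.8, 2.0, 4.0]
finger_gap: 0.543
```

```bash
python3 st.py
```

```text
4.55 q6 -0.9543482491672787 [ 0.5006 -0.2202  0.0815] psi 120.9194981612566 F [-1.8062  1.9667  3.954 ] T [0.3233 0.3339 0.2357] tau6 -0.486457496881485 46.364506230244004
```

Tz = 0.236 N m matches the free friction. I turn on.

move_arm(
  moves=[
    [-0.0006,-0.0003,0,0,0,5,0.044],
    [-0.0013,-0.0005,0,0,0,10,0.044],
    [-0.0019,-0.0008,0,0,0,15,0.044],
    [-0.0026,-0.001,0,0,0,20,0.044],
    [-0.0032,-0.0013,0,0,0,25,0.044],
    [-0.0039,-0.0016,0,0,0,30,0.044],
  ],
)

```text
t: 5.3
ee_pos: [0.5013, -0.2242, 0.0815]
orientation: [2.203, 2.239, 0.002]
force: [-2.1, 2.9, 6.1]
finger_gap: 0.539
```

```bash
python3 st.py
```

```text
5.3 q6 -0.43722069008637254 [ 0.5013 -0.2242  0.0815] psi 90.92742644780908 F [-2.122   2.8937  6.0694] T [0.4445 0.3344 0.2337] tau6 -0.4929284378886223 46.03631550112569
```

move_arm(
  moves=[
    [-0.0007,0.0001,0,0,0,5,0.044],
    [-0.0014,0.0002,0,0,0,10,0.044],
  ],
)

```text
t: 5.55
ee_pos: [0.5015, -0.2255, 0.0815]
orientation: [2.39, 2.038, 0.002]
force: [-2.0, 3.2, 5.6]
finger_gap: 0.539
```

```bash
python3 st.py
```

```text
5.55 q6 -0.2648177749743047 [ 0.5015 -0.2255  0.0815] psi 80.92848610529288 F [-2.0384  3.2232  5.6408] T [0.5205 0.3125 0.2544] tau6 -0.4942737892270088 46.03118083588746
```

move_arm(
  moves=[
    [-0.0007,0,0,0,0,5,0.044],
    [-0.0014,0,0,0,0,10,0.044],
  ],
)

```text
t: 5.8
ee_pos: [0.5017, -0.2268, 0.0815]
orientation: [2.558, 1.823, 0.003]
force: [0.5, 3.5, 3.5]
finger_gap: 0.543
```

```bash
python3 st.py;  python3 - <<'E'
from h import *
a=arm.get_image("wrist");cv2.imwrite("pics/wrist3.png",a[:,:,::-1])
a=arm.get_image("top");cv2.imwrite("pics/top3.png",cv2.resize(a[145:245,285:435,::-1],None,fx=5,fy=5,interpolation=cv2.INTER_CUBIC))
E
```

```text
5.8 q6 -0.09275767730813224 [ 0.5017 -0.2268  0.0815] psi 70.94051547573801 F [0.4818 3.4973 3.5243] T [ 0.5233 -0.0584  0.2921] tau6 -0.49240652471780777 46.33119380662053
```

View pics/wrist3.png

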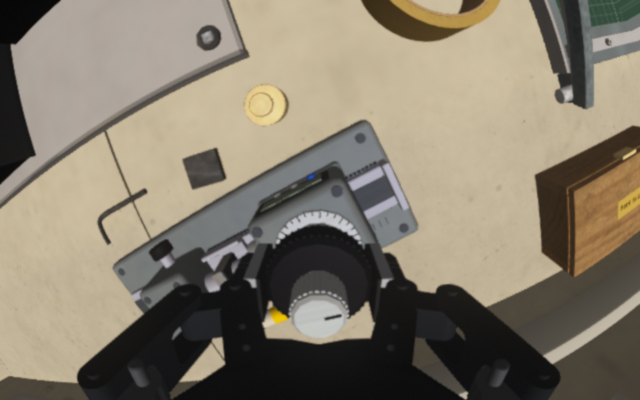

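```bash
python3 st.py;  python3 - <<'E'
import cv2
a=cv2.imread("pics/wrist3.png")
cv2.imwrite("pics/wrist3z.png",cv2.resize(a[210:330,100:280],None,fx=4.2,fy=4.2,interpolation=cv2.INTER_CUBIC))
E
```

```text
5.9 q6 -0.0943417775690861 [ 0.5017 -0.2269  0.0815] psi 71.02574540942962 F [-0.8868  3.853   5.9822] T [ 0.6704  0.0013 -0.2673] tau6 0.13744435273110867 46.484171073829124
```

View pics/wrist3z.png

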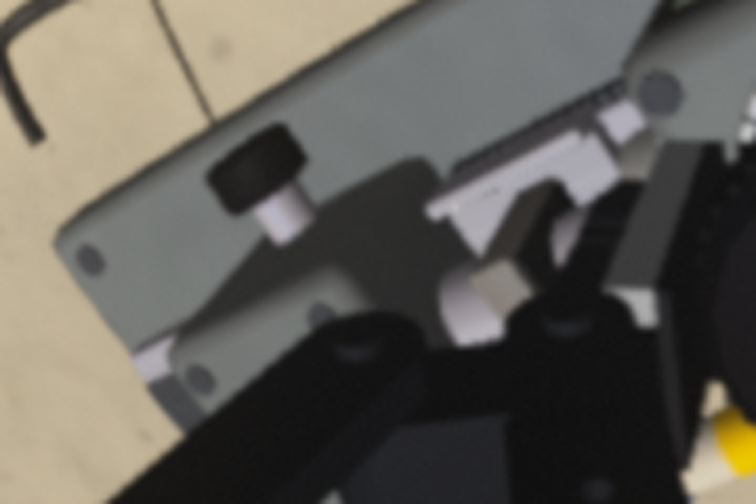

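View pics/top3.png

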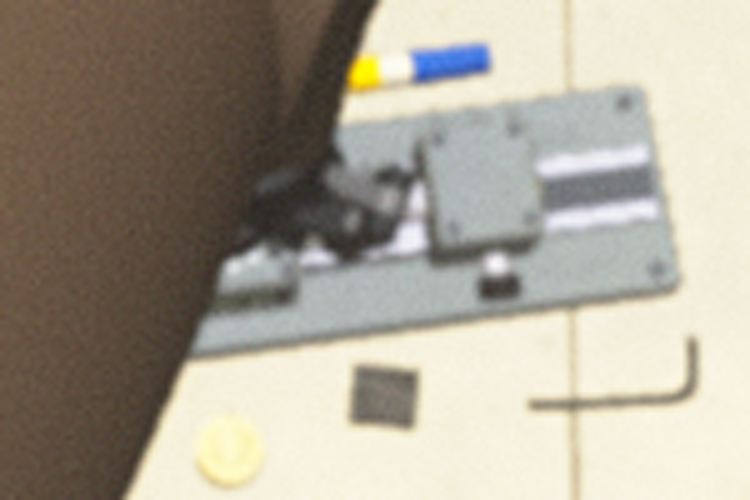

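```bash
python3 - <<'E'
from h import *
np.set_printoptions(precision=4,suppress=True)
k=np.array([.5006,-.2172]);th=np.radians(9);yn=np.array([np.sin(th),-np.cos(th)])
w=lambda u,v:(100+(u+.5)/4.2-.5,210+(v+.5)/4.2-.5)
for n,q,z in(("plate anvil side",(470,278),.064),("",(505,312),.064),("plate spindle edge",(500,257),.064),("",(530,295),.064),("plate lowcorner",(483,250),.036),("anvil rim mid",(448,285),.05),("rim end",(505,340),.056)):
    P=onz("wrist",*w(*q),z);print(n,P,"along from start axis",1e3*(P[:2]-k)@yn)
E
```

```text
plate anvil side [ 0.5041 -0.2987  0.064 ] along from start axis 81.07973781093759
 [ 0.5111 -0.2961  0.064 ] along from start axis 79.57114950064604
plate spindle edge [ 0.5021 -0.2923  0.064 ] along from start axis 74.40573849258425
 [ 0.5094 -0.2908  0.064 ] along from start axis 74.03151694844942
plate lowcorner [ 0.5123 -0.3103  0.036 ] along from start axis 93.77271373736103
anvil rim mid [ 0.5106 -0.3116  0.05  ] along from start axis 94.78218299915389
rim end [ 0.52   -0.3033  0.056 ] along from start axis 88.08553674342559
```

Tz rose to 0.29, ambiguous, so I now take small steps and read the torque in motion.

move_arm(
  moves=[
    [-0.0002,0.0001,0,0,0,1.5,0.044],
    [-0.0004,0.0002,0,0,0,3,0.044],
  ],
)

```text
t: 6.15
ee_pos: [0.5018, -0.2272, 0.0815]
orientation: [2.602, 1.759, 0.003]
force: [0.1, 3.4, 6.6]
finger_gap: 0.543
```

```bash
python3 st.py
```

```text
6.15 q6 -0.0442878973243075 [ 0.5018 -0.2272  0.0815] psi 68.12714760628852 F [0.1216 3.4344 6.5893] T [0.6817 0.0673 0.2464] tau6 8.903654816094786e-05 46.34708217061636
```

move_arm(
  moves=[
    [-0.0002,0.0001,0,0,0,1.5,0.044],
    [-0.0004,0.0002,0,0,0,3,0.044],
  ],
)

```text
t: 6.4
ee_pos: [0.5019, -0.2276, 0.0815]
orientation: [2.647, 1.691, 0.004]
force: [0.1, 2.9, 7.1]
finger_gap: 0.54
```

```bash
python3 st.py
```

```text
6.4 q6 0.00738647984017153 [ 0.5019 -0.2276  0.0815] psi 65.1292533289112 F [0.1066 2.8831 7.0543] T [ 0.718  -0.0002  0.2997] tau6 -0.0002633934491313994 46.126651858172
```

move_arm(
  moves=[
    [-0.0002,0.0001,0,0,0,1.5,0.044],
    [-0.0004,0.0002,0,0,0,3,0.044],
  ],
)

```text
t: 6.65
ee_pos: [0.5019, -0.228, 0.0815]
orientation: [2.691, 1.621, 0.004]
force: [0.2, 3.6, 5.7]
finger_gap: 0.542
```

```bash
python3 st.py
```

```text
6.65 q6 0.058971965206681305 [ 0.5019 -0.228   0.0815] psi 62.13489847433479 F [0.2422 3.5623 5.6551] T [ 0.7055 -0.0972  0.2227] tau6 -0.0012907078780699521 46.24421922655391
```

move_arm(
  moves=[
    [-0.0002,0.0002,0,0,0,2,0.044],
  ],
)

```text
t: 6.78
ee_pos: [0.502, -0.2283, 0.0815]
orientation: [2.719, 1.573, 0.004]
force: [-0.6, 3.2, 5.8]
finger_gap: 0.539
```

```bash
python3 st.py
```

```text
6.775 q6 0.09373789748734958 [ 0.502  -0.2283  0.0815] psi 60.11969322478062 F [-0.5608  3.1893  5.8332] T [0.7298 0.0189 0.2337] tau6 -0.09555905358865857 46.058083473672404
```

move_arm(
  moves=[
    [-0.0002,0.0002,0,0,0,2,0.044],
  ],
)

```text
t: 6.9
ee_pos: [0.502, -0.2285, 0.0815]
orientation: [2.746, 1.526, 0.004]
force: [0.7, 3.9, 5.7]
finger_gap: 0.54
```

```bash
python3 st.py
```

```text
6.9 q6 0.1283157850202185 [ 0.502  -0.2285  0.0815] psi 58.117151203522894 F [0.6929 3.8952 5.7476] T [0.7703 0.0045 0.2441] tau6 -0.07418053457513452 46.10304213637342
```

move_arm(
  moves=[
    [-0.0002,0.0002,0,0,0,2,0.044],
  ],
)

```text
t: 7.02
ee_pos: [0.5021, -0.2288, 0.0815]
orientation: [2.772, 1.478, 0.004]
force: [-0.4, 4.0, 5.6]
finger_gap: 0.543
```

```bash
python3 st.py
```

```text
7.025 q6 0.16281540323832547 [ 0.5021 -0.2288  0.0815] psi 56.116840743668874 F [-0.4209  3.9735  5.5686] T [0.7097 0.0466 0.2388] tau6 -0.07406493416056037 46.355225803760874
```

move_arm(
  moves=[
    [-0.0003,0.0003,0,0,0,2,0.044],
  ],
)

```text
t: 7.15
ee_pos: [0.5021, -0.2291, 0.0815]
orientation: [-2.798, -1.429, -0.004]
force: [-1.1, 3.8, 6.5]
finger_gap: 0.546
```

```bash
python3 st.py
```

```text
7.15 q6 0.1971086574956531 [ 0.5021 -0.2291  0.0815] psi 54.12079716006881 F [-1.0749  3.8217  6.4977] T [0.8796 0.0533 0.2306] tau6 -0.07822214160114527 46.63216717988906
```

move_arm(
  moves=[
    [-0.0002,0.0002,0,0,0,2,0.044],
  ],
)

```text
t: 7.28
ee_pos: [0.5022, -0.2293, 0.0815]
orientation: [-2.822, -1.38, -0.004]
force: [0.4, 4.8, 5.9]
finger_gap: 0.542
```

```bash
python3 st.py
```

```text
7.275 q6 0.2315629963388333 [ 0.5022 -0.2293  0.0815] psi 52.12329484287612 F [0.3977 4.838  5.8844] T [0.8266 0.0188 0.2834] tau6 -0.07931911619380116 46.30442953955072
```

move_arm(
  moves=[
    [-0.0003,0.0002,0,0,0,2,0.044],
  ],
)

```text
t: 7.4
ee_pos: [0.5022, -0.2296, 0.0815]
orientation: [-2.845, -1.331, -0.004]
force: [0.2, 5.4, 5.8]
finger_gap: 0.544
```

```bash
python3 st.py;  python3 - <<'E'
from h import *
a=arm.get_image("wrist");cv2.imwrite("pics/wrist4.png",a[:,:,::-1])
E
```

```text
7.4 q6 0.2658885151585034 [ 0.5022 -0.2296  0.0815] psi 50.12541587587699 F [0.16   5.3826 5.813 ] T [ 0.9436 -0.0271  0.2122] tau6 -0.07995851570740342 46.44322784684986
```

View pics/wrist4.png

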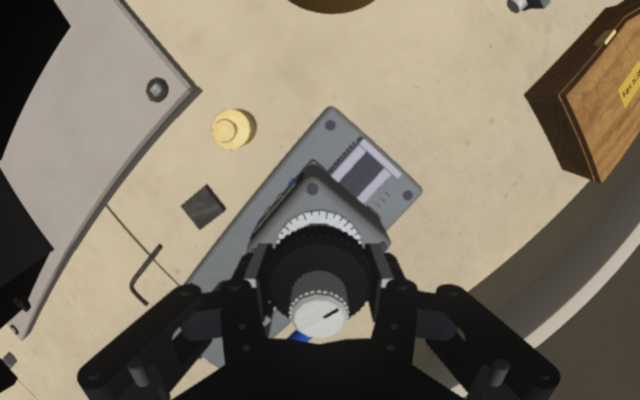

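move_arm(
  moves=[
    [-0.0001,0.0001,0,0,0,2,0.044],
  ],
)

```text
t: 7.58
ee_pos: [0.5023, -0.2299, 0.0815]
orientation: [-2.868, -1.281, -0.004]
force: [-0.8, 4.3, 5.8]
finger_gap: 0.547
```

```bash
python3 st.py
```

```text
7.575 q6 0.3003109214422662 [ 0.5023 -0.2299  0.0815] psi 48.13835536068431 F [-0.7676  4.2618  5.7627] T [ 0.7969 -0.0758  0.2022] tau6 -0.14203287195414305 46.68737495014107
```

move_arm(
  moves=[
    [-0.0001,0.0002,0,0,0,2,0.044],
  ],
)

```text
t: 7.7
ee_pos: [0.5024, -0.2302, 0.0815]
orientation: [2.89, 1.231, 0.004]
force: [0.3, 3.6, 5.5]
finger_gap: 0.543
```

```bash
python3 st.py
```

```text
7.7 q6 0.3351810016523208 [ 0.5024 -0.2302  0.0815] psi 46.12406196050467 F [0.346  3.585  5.5355] T [ 0.7642 -0.0654  0.2311] tau6 -0.0774080422706902 46.376616175012266
```

move_arm(
  moves=[
    [-0.0001,0.0002,0,0,0,2,0.044],
  ],
)

```text
t: 7.82
ee_pos: [0.5024, -0.2304, 0.0815]
orientation: [-2.912, -1.18, -0.004]
force: [0.2, 4.9, 5.6]
finger_gap: 0.541
```

```bash
python3 st.py
```

```text
7.825 q6 0.3697449697823318 [ 0.5024 -0.2304  0.0815] psi 44.12290474161485 F [0.2129 4.9222 5.5579] T [ 0.7769 -0.0414  0.2406] tau6 -0.02575164078734815 46.20301188589291
```

move_arm(
  moves=[
    [-0.0001,0.0002,0,0,0,2,0.044],
  ],
)

```text
t: 7.95
ee_pos: [0.5024, -0.2307, 0.0815]
orientation: [2.932, 1.129, 0.004]
force: [0.9, 3.7, 5.1]
finger_gap: 0.545
```

```bash
python3 st.py
```

```text
7.95 q6 0.4043062107319226 [ 0.5024 -0.2307  0.0815] psi 42.1240491697303 F [0.8591 3.7014 5.08  ] T [ 0.7286 -0.0467  0.2835] tau6 -0.005655858549289405 46.580726740886874
```

move_arm(
  moves=[
    [-0.0002,0.0002,0,0,0,2,0.044],
  ],
)

```text
t: 8.07
ee_pos: [0.5025, -0.2309, 0.0815]
orientation: [-2.951, -1.078, -0.004]
force: [0.9, 4.5, 5.8]
finger_gap: 0.542
```

```bash
python3 st.py
```

```text
8.075 q6 0.4386605450935206 [ 0.5025 -0.2309  0.0815] psi 40.13071301192665 F [0.9114 4.5481 5.8043] T [ 0.8018 -0.0742  0.2984] tau6 -0.00030116658308543265 46.26574339352614
```

move_arm(
  moves=[
    [-0.0001,0.0002,0,0,0,2,0.044],
  ],
)

```text
t: 8.2
ee_pos: [0.5025, -0.2312, 0.0815]
orientation: [2.969, 1.026, 0.004]
force: [0.4, 3.2, 5.4]
finger_gap: 0.547
```

```bash
python3 st.py
```

```text
8.2 q6 0.4732602986849927 [ 0.5025 -0.2312  0.0815] psi 38.126500486433564 F [0.4241 3.2405 5.4087] T [ 0.7051 -0.0225  0.2732] tau6 0.00484722142573446 46.73905556122817
```

Three readings in a row average about 0.285 against 0.235 before. I confirm with two 1° steps.

move_arm(
  moves=[
    [-0.0001,0.0001,0,0,0,1,0.044],
  ],
)

```text
t: 8.32
ee_pos: [0.5026, -0.2313, 0.0815]
orientation: [2.978, 1.001, 0.004]
force: [0.5, 3.9, 4.8]
finger_gap: 0.549
```

```bash
python3 st.py
```

```text
8.325 q6 0.49004243311669005 [ 0.5026 -0.2313  0.0815] psi 37.15408654738643 F [0.472  3.9038 4.8223] T [ 0.6883 -0.1374  0.3189] tau6 0.19486512523144484 46.91546209209385
```

move_arm(
  moves=[
    [0,0.0001,0,0,0,1,0.044],
  ],
)

```text
t: 8.45
ee_pos: [0.5026, -0.2314, 0.0815]
orientation: [2.986, 0.975, 0.004]
force: [0.7, 4.2, 5.5]
finger_gap: 0.542
```

```bash
python3 st.py
```

```text
8.45 q6 0.5072410522362978 [ 0.5026 -0.2314  0.0815] psi 36.16215233730434 F [0.7464 4.1754 5.5238] T [ 0.5964 -0.0523  0.3103] tau6 0.15465019270777702 46.32399628188417
```

Readings hold at 0.30–0.32. Contact is confirmed at about 1.8 rad, in line with the estimate from the images, so I stop the coarse turn. Now I let go, rise and unwind the wrist.

move_arm(
  moves=[
    [0,0,0,0,0,0,0.055],
    [0,0,0,0,0,0,0.075],
    [0,0,0,0,0,0,0.085],
    [0,0,-0.03,0,0,0,0.085],
    [0,0,-0.08,0,0,0,0.085],
    [0,0,-0.1,0,0,-10,0.085],
    [0,0,-0.1,0,0,-20,0.085],
    [0,0,-0.1,0,0,-30,0.085],
    [0,0,-0.1,0,0,-40,0.085],
    [0,0,-0.1,0,0,-50,0.085],
    [0,0,-0.1,0,0,-60,0.085],
    [0,0,-0.1,0,0,-70,0.085],
    [0,0,-0.1,0,0,-80,0.085],
    [0,0,-0.1,0,0,-90,0.085],
    [0,0,-0.1,0,0,-100,0.085],
    [0,0,-0.1,0,0,-110,0.085],
    [0,0,-0.1,0,0,-120,0.085],
    [0,0,-0.1,0,0,-122,0.085],
    [0,0,-0.1,0,0,-122,0.085],
  ],
)

```text
t: 10.82
ee_pos: [0.5016, -0.232, 0.1802]
orientation: [-0.601, -3.083, 0.0]
force: [0.2, -0.4, -0.2]
finger_gap: 0.995
```

```bash
python3 st.py;  python3 - <<'E'
from h import *
a=arm.get_image("wrist");cv2.imwrite("pics/wrist5.png",a[:,:,::-1])
cv2.imwrite("pics/wrist5z.png",cv2.resize(a[90:250,200:400,::-1],None,fx=4,fy=3.75,interpolation=cv2.INTER_CUBIC))
E
```

```text
10.825 q6 -1.618593155146239 [ 0.5016 -0.232   0.1802] psi 157.92362031136489 F [ 0.2131 -0.3614 -0.1707] T [ 0.0049 -0.0036  0.0569] tau6 -0.12247082311660051 84.97058283838804
```

View pics/wrist5.png

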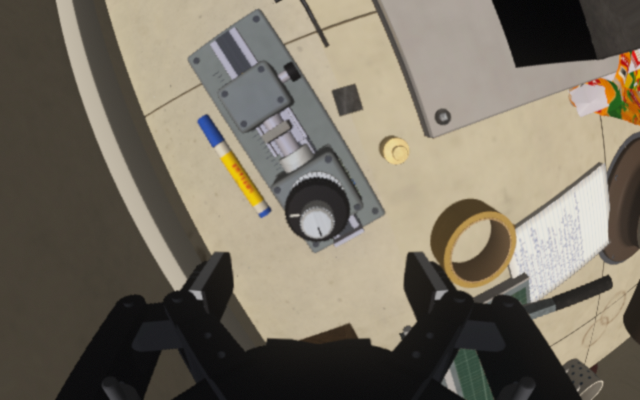

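View pics/wrist5z.png

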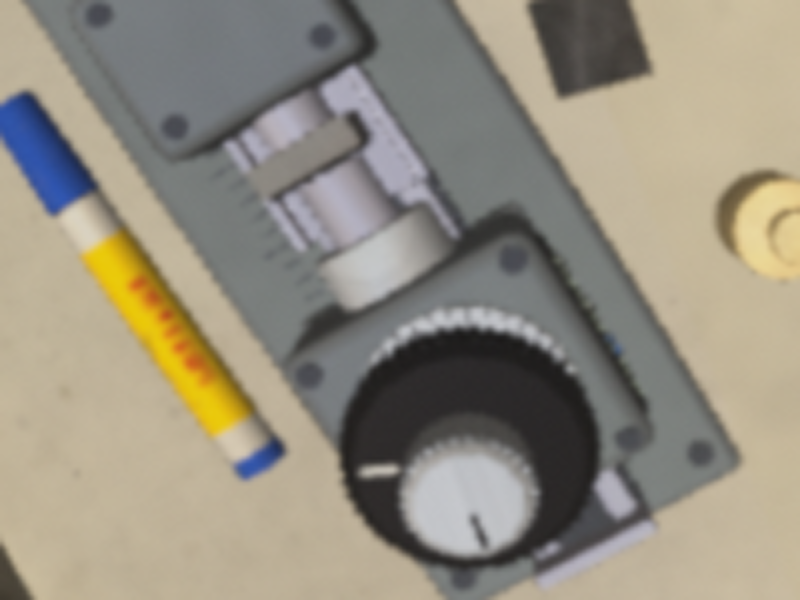

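The picture shows the plate closed between spindle and anvil, the coarse mark turned through roughly 105°, and the fine top at about (317.5,223.3).

```bash
python3 - <<'E'
from h import *
np.set_printoptions(precision=4,suppress=True)
s=arm.get_state();M=R.from_rotvec(s["orientation"]).as_matrix()
p=onz("wrist",317.4,223.0,.132);print(p,M.T@(p-s["ee_pos"]))
mk=onz("wrist",*(200+478/4,90+530/3.75),.132);print("mark angle",np.degrees(np.arctan2(*(mk-p)[[1,0]])))
E
```

```text
[ 0.5028 -0.2317  0.132 ] [-0.001   0.0007  0.0482]
mark angle 81.07731136755673
```

move_arm(
  moves=[
    [-0.001,0.0007,0.03,0,0,0,0.07],
    [-0.001,0.0007,0.05,0,0,0,0.055],
    [-0.001,0.0007,0.06,0,0,0,0.045],
    [-0.001,0.0007,0.066,0,0,0,0.035],
    [-0.001,0.0007,0.066,0,0,0,0.033],
    [-0.001,0.0007,0.066,0,0,0,0.033],
  ],
)

```text
t: 11.62
ee_pos: [0.5033, -0.2318, 0.1151]
orientation: [0.598, 3.083, -0.0]
force: [0.7, -0.4, -0.3]
finger_gap: 0.388
```

```bash
python3 st.py;  python3 - <<'E'
from h import *
a=arm.get_image("wrist")
cv2.imwrite("pics/wrist6z.png",cv2.resize(a[180:380,210:430,::-1],None,fx=3.5,fy=3,interpolation=cv2.INTER_CUBIC))
E
```

```text
11.625 q6 -1.6192245470406044 [ 0.5033 -0.2318  0.1151] psi 158.04231004167804 F [ 0.7465 -0.3813 -0.3389] T [ 0.004  -0.0306  0.003 ] tau6 0.00233167564147152 33.14242202781433
```

View pics/wrist6z.png

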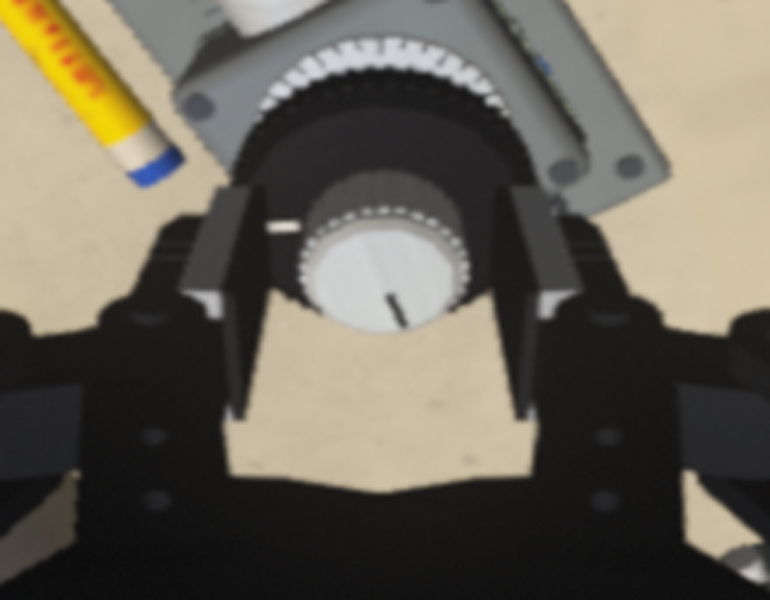

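Centred. I lower 1 mm more and close on the fine knob.

move_arm(
  moves=[
    [0,0,0.001,0,0,0,0.026],
    [0,0,0.001,0,0,0,0.019],
    [0,0,0.001,0,0,0,0.018],
    [0,0,0.001,0,0,0,0.018],
    [0,0,0.001,0,0,0,0.018],
  ],
)

```text
t: 12.3
ee_pos: [0.5029, -0.2317, 0.1139]
orientation: [0.598, 3.084, -0.0]
force: [-2.9, 1.0, 5.2]
finger_gap: 0.229
```

```bash
python3 st.py
```

```text
12.3 q6 -1.6194234228553344 [ 0.5029 -0.2317  0.1139] psi 158.0521895713215 F [-2.8624  0.9694  5.2346] T [0.1599 0.5305 0.0458] tau6 -0.003179070772603154 19.599011154198624
```

move_arm(
  moves=[
    [0,0,0,0,0,6,0.018],
    [0,0,0,0,0,12,0.018],
    [0,0,0,0,0,18,0.018],
    [0,0,0,0,0,24,0.018],
    [0,0,0,0,0,30,0.018],
    [0,0,0,0,0,36,0.018],
    [0,0,0,0,0,42,0.018],
    [0,0,0,0,0,48,0.018],
    [0,0,0,0,0,54,0.018],
    [0,0,0,0,0,60,0.018],
    [0,0,0,0,0,66,0.018],
    [0,0,0,0,0,72,0.018],
    [0,0,0,0,0,78,0.018],
    [0,0,0,0,0,84,0.018],
    [0,0,0,0,0,90,0.018],
  ],
)

```text
t: 14.18
ee_pos: [0.5029, -0.2317, 0.1139]
orientation: [2.606, 1.753, 0.0]
force: [-2.1, 0.8, 5.4]
finger_gap: 0.231
```

```bash
python3 st.py;  python3 - <<'E'
from h import *
a=arm.get_image("wrist")
cv2.imwrite("pics/wrist7z.png",cv2.resize(a[180:380,210:430,::-1],None,fx=3.5,fy=3,interpolation=cv2.INTER_CUBIC))
E
```

```text
14.175 q6 -0.045220972340760425 [ 0.5029 -0.2317  0.1139] psi 67.85596456614265 F [-2.0626  0.8407  5.4322] T [0.1707 0.4786 0.0437] tau6 -0.8381422609090805 19.736945176188073
```

View pics/wrist7z.png

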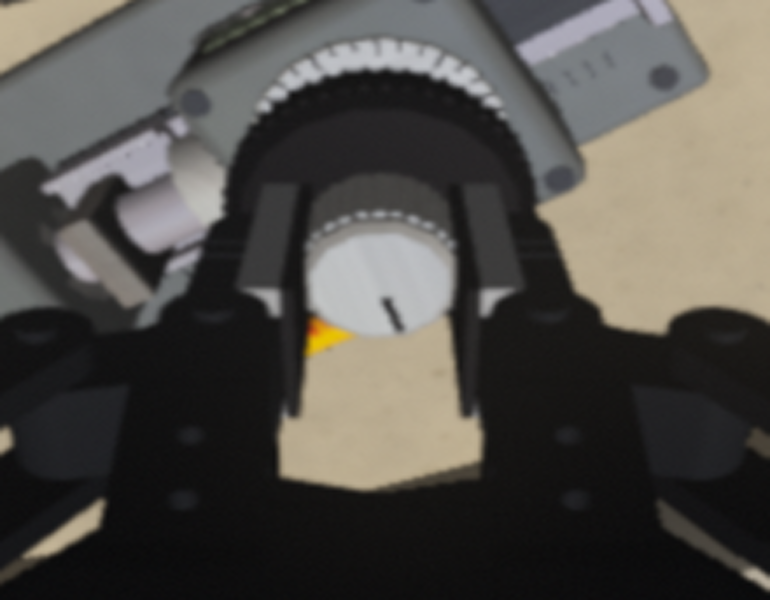

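The mark keeps the same place between the pads at about (393,313), so there is no slip over 90°. I do the second quarter.

move_arm(
  moves=[
    [0,0,0,0,0,6,0.018],
    [0,0,0,0,0,12,0.018],
    [0,0,0,0,0,18,0.018],
    [0,0,0,0,0,24,0.018],
    [0,0,0,0,0,30,0.018],
    [0,0,0,0,0,36,0.018],
    [0,0,0,0,0,42,0.018],
    [0,0,0,0,0,48,0.018],
    [0,0,0,0,0,54,0.018],
    [0,0,0,0,0,60,0.018],
    [0,0,0,0,0,66,0.018],
    [0,0,0,0,0,72,0.018],
    [0,0,0,0,0,78,0.018],
    [0,0,0,0,0,84,0.018],
    [0,0,0,0,0,89,0.018],
    [0,0,0,0,0,90,0.018],
    [0,0,0,0,0,90,0.018],
  ],
)

```text
t: 16.35
ee_pos: [0.5028, -0.2317, 0.1139]
orientation: [3.084, -0.598, 0.001]
force: [-2.4, 0.5, 5.7]
finger_gap: 0.229
```

```bash
python3 st.py
```

```text
16.35 q6 1.522352233987653 [ 0.5028 -0.2317  0.1139] psi -21.96125243689673 F [-2.4306  0.5268  5.653 ] T [0.1434 0.5164 0.0047] tau6 0.032586667221039534 19.516824067135417
```

move_arm(
  moves=[
    [0,0,0,0,0,0,0.03],
    [0,0,0,0,0,0,0.045],
    [0,0,0,0,0,0,0.055],
    [0,0,-0.02,0,0,0,0.06],
    [0,0,-0.06,0,0,0,0.07],
    [0,0,-0.1,0,0,0,0.085],
    [0,0,-0.1,0,0,0,0.085],
    [0,0,-0.1,0,0,0,0.085],
  ],
)

```text
t: 17.35
ee_pos: [0.5028, -0.2316, 0.2127]
orientation: [-3.084, 0.598, 0.001]
force: [-0.0, 0.6, -0.5]
finger_gap: 0.994
```

```bash
python3 st.py;  python3 - <<'E'
from h import *
a=arm.get_image("wrist");cv2.imwrite("pics/wrist8.png",a[:,:,::-1])
cv2.imwrite("pics/wrist8z.png",cv2.resize(a[120:280,180:380,::-1],None,fx=4,fy=3.75,interpolation=cv2.INTER_CUBIC))
E
```

```text
17.35 q6 1.5221972983298948 [ 0.5028 -0.2316  0.2127] psi -21.94516260542587 F [-0.037   0.5928 -0.4671] T [ 0.0235  0.0332 -0.0091] tau6 2.116642008331837e-06 84.90932659945871
```

View pics/wrist8.png

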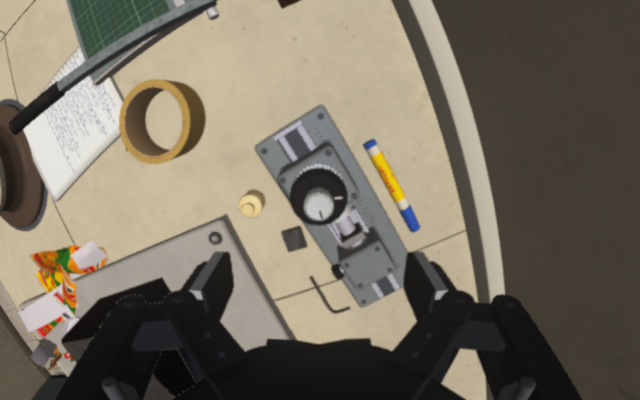

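View pics/wrist8z.png

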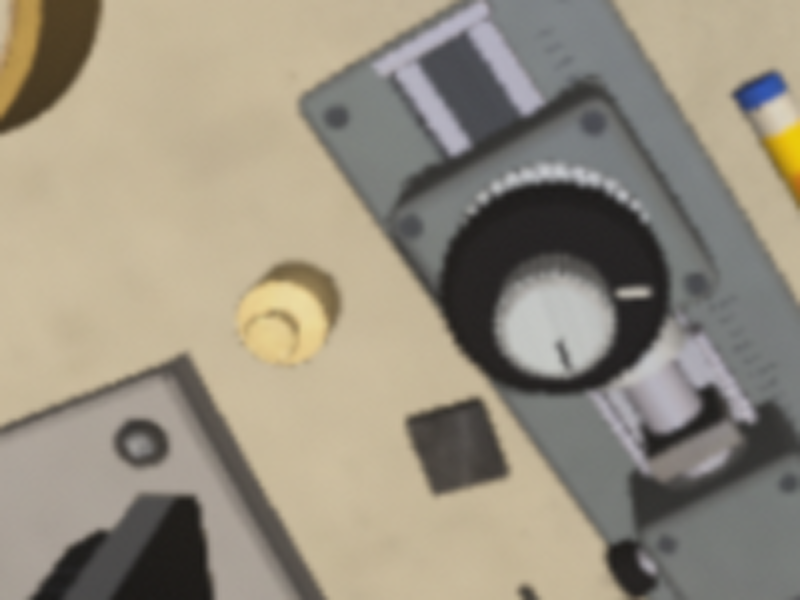

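The fine mark has turned half a turn: it has the same image direction with the camera reversed. The coarse mark is unchanged, the plate is held upright, and the bystanders are in place. Handing in.

```bash
python3 -c "
from rig import arm
print(arm.hand_in(), arm.get_state()['t'])"
```

```text
the job is handed in; nothing more can be done
the job is handed in; nothing more can be done
```

The gauge is closed on the plate and the job is handed in. It took about 17 s on the robot's clock, well within the 72 s limit.

- **Coarse knob:** I turned it clockwise about 1.83 rad (105°). The torque rose from about 0.24 to a steady 0.28–0.32 N m over the last five small steps, so I stopped there and let go. I had estimated about 15 mm of travel from the images; the turn gives 14.6 mm.
- **Fine knob:** I regripped and gave it 180° clockwise, with no slip at the mid-turn check. I then let go and raised the gripper clear.
- **Last picture:** the fine knob's mark has turned half a turn and the coarse knob's mark has not moved since its release. The plate sits upright between spindle and anvil, and the bystanders look untouched.
- **Uncertain readings:** single torque readings scattered by about 0.03 N m; isolated ones of 0.29–0.30 at 70° and 76° were not confirmed by the next steps. I could not measure how far the plate is compressed; I only saw that it is held. A first rough estimate from the top view had put contact at about 10 mm, which disagreed with the 15 mm estimate.

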